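# Wedge the label unwinder's sprung keeper open and take the roll off

## Robot

A 6-joint arm with a two-finger parallel gripper is mounted at the origin on the work surface; the furniture and walls round the work are solid. World frame = base frame: x ahead of the robot, y to its left, z up, the work surface at z = 0. Lengths are in m, angles in rad, forces in N, time in s.
With the tool pointing down it reaches from about 0.3 to 0.75 m from the base axis. Payload 8.5 kg.
Tool frame: the origin (TCP) lies at the very end of the fingers, on their centre line; the grasp point (between the pads) lies 19 mm behind it (robot.pinch_z is the distance from the TCP to the grasp point, in m); z points along the fingers, y is the line along which they close (so a half turn about z gives the same grasp; the last joint's range is limited). The gripper opens to 88 mm and grips with 3 to 60 N. Pads are 18 mm wide; open, the fingers measure 123 mm over their backs; the gripper's body (75 mm by 187 mm) begins 45 mm behind the grasp point.
Start: joints at [-1.544, 0.381, 1.297, -0, 1.464, -0.215], TCP at [0.132, -0.534, 0.239] pointing down, gripper open.
Joint ranges: [-3.11, 3.11], [-0.89, 2.33], [0.22, 2.48], [-1.42, 4.56], [0.17, 2.85], [-2.88, 2.88]. Speed limits (rad/s): [2.39, 2.39, 3.14, 3.14, 3.14, 3.14].

## Interface

Orientations are given as a rotation vector (axis times angle).
In Python, from rig import robot, optics gives the robot as it stands.
- The arm moves only by the tool move_arm, never from a script. Its argument "moves" is a list of rows, each a list of 7 numbers: the turn, a rotation vector about the tool's x, y, z in degrees, then the shift along the tool's x, y, z in m, then the closure in counts, from 0 (fully open) to 255 (shut). In form: [[ax, ay, az, dx, dy, dz, jaw], ...]. A call has exactly 10 rows; each row shifts and turns the commanded pose from where the row before left it, along the tool's axes as they then stand; what a row does not reach is not made up. A row lasts 1/10 s, in which the tool goes at most 50 mm and 8.59 degrees, less where a joint would pass 70% of its speed; a pose out of reach is approached as far as the arm can. A call is refused whole if a number of a shift passes 0.05 or a number of a turn 8.59, either way. A call with a gripper value outside its range is refused whole. The fingers move at their own pace and stop on an object; the grip force is fixed at half the most. Time passes only in rows, so rows that do not move let the fingers close, or fill a call up. It gives the time, the measured TCP pose, the force, the opening and the grip force at its end, in the units of the state.
- robot.observe(): the state, without advancing time (a new reading comes with each control period).
- optics.read_camera(name): name is "scene" or "top" or "wrist"; returns a dict with "frame" (480x640x3 uint8, red, green, blue), "z_map" (480x640 float32, m along the optical axis (not along the pixel's ray), 0 where there is no reading), "intrinsics" (3x3 intrinsics, pixels), "T" (4x4, takes a point from camera to world coordinates). Camera axes: x right, y up, looking along -z (the intrinsics and any distortion apply to the point x, -y, -z); pixel columns grow to the right and rows downward; lengths in m; the calibration is good to about 2 mm. A picture is of the moment at which its call begins.
- robot.job_done(): hands the job in; it is judged then, once.
The state is a dict: "time_s": time; "joint_positions": joint angles; "qvel": joint speeds; "tau": joint torques, N m; "tcp_pos": TCP position; "orientation": TCP orientation; "contact_force": force on the tool from outside, world axes, zero at the start; "ft_torque": the same for the moment, N m; "opening": finger opening in m; "gripper_force": force on a finger pad.
Only numpy, scipy, OpenCV 4.12 (cv2) and the standard library are available. Lean on these libraries where they do the work, as an engineer would, in place of code of your own. Each camera call takes 0.05 s, during which the arm holds its last target. There are 200 camera calls.

## Task

The label roll on the slanted unwinder is held down by a sprung keeper. Drive the wooden wedge tip first between the rail and the keeper's roller, from the right as you face the unwinder, until the keeper stays open by itself and let go of it; then lift the roll off and set it down gently, flat on the floor of the grey tray beside the other roll. Do not force the roll against the keeper, leave the wedge holding the keeper open for the next roll, and do not disturb the other things on the bench.

Things in the scene. Friction and masses are not known exactly. Their poses are not given: they have to be found in the camera images.
- deck: Slanted aluminium deck of the fixed label unwinder, rising 30 degrees away from the robot. Origin: on its surface, middle of the roll's nest, 50 mm above the bench. Axes: x up the slope, y level (left seen from the low side), z square to the deck. In this frame (mm) the deck spans x -60..128, y -95..95 and stands clear of things beyond y = -95. Nest wall 18 high, radius 35..42, within 55 degrees of -x.
- rail_end (a point): Entry end of the steel rail on the deck, at deck x 44, y -32, z 13 mm: on the rail face that the wedge's straight side slides along. The rail spans deck x 36..44, y -32..78, 26 mm high, its entry end chamfered over 10 mm. The wedge gap lies between that face and the keeper's roller, on the bare deck. Further up: spring block x 112..126, y -42..42, 38 high.
- keeper (a joint): Travel of the sprung keeper up the slope (deck +x), m: 0 closed, stop at 0.018; spring 5 N closed, 8 N open. Carriage (closed, deck mm) x 70..92, y -32..32, up to z 40; riser and dark arm (y -10..10, z 56..64) run down-slope above the gap to a rubber toe (underside z 54) that covers about 9 mm of the roll's rim. Past 0.011 the roll can come off square to the deck.
- roller (a point): On the axis of the keeper's upright follower roller (radius 8 mm), 20 mm above the deck; closed it is at deck x 60, y 0 mm, which leaves a gap of 8 mm to the rail face. Pushed up-slope by the wedge, the gap becomes 22 mm (keeper 0.014).
- toe (a point): Tip of the keeper's toe, 56 mm above the deck; at deck x 22, y 0 mm with the keeper closed, x 36 when wedged. Low on the deck also stand a guide post (radius 11 at deck x -40, y 70, 42 high) and a tear-off blade (x -16..28, y 90..93, 36 high).
- wedge_center (a point): Centre of the loose wooden wedge, 165 long, 22 thick, 36 mm high, standing on its 22 mm edge on bench and deck alike. x: towards the thin tip (tip +82.5, head -82.5 mm); z up. Side y +11 is straight; side y -11 is parallel up to x +17.5, then tapers to a 4 mm tip (y +7). In use x points along deck +y, side +11 on the rail, centre at deck y -15..+10, x 55. Push 10 to 20 N; grip at x -55.
- roll_center (a point): Centre of the white label roll to be taken off: 66 mm diameter, 52 mm high, about 0.12 kg, lying flat on the deck in its nest; z is its axis. Room for fingers at both sides along deck y (28 mm free or more outside, low on the deck); it lifts off square to the deck.
- tray: Low grey fixed tray, 190 (x) x 135 (y) x 30 mm high, walls and floor 3 mm; origin at the centre of its underside. The other roll lies at its +x end; the -x half, centred about x -42, y 0 mm, is free.
- spare_center (a point): Centre of the other label roll, 68 mm diameter, 34 mm high, loose in the tray; it stays there.
- stamp: Bystander: date stamp with red handle, 36 x 62 x 91 mm, loose; origin at the centre of its underside.
- jar: Bystander: small jar with black cap, 40 mm diameter, 105 mm high, loose; origin at the centre of its underside.
- weight: Bystander: metal check weight with a knob, 47 mm diameter, 60 mm high, 0.5 kg, loose; origin at the centre of its underside.
Not all that is in view belongs to the job. What is shaped like the part that bears roll_center but green is not meant.

How it is judged:
By the outcome, as a careful person would: the job done as asked, in the order asked, and still so for the second after the job is handed in, with the robot touching nothing.
It also fails if it takes over 64 s, if anything falls off the work surface, if the arm or the gripper's body presses on something with over 40 N, if the wrist force passes 120 N, or if a joint passes its speed limit or range.

## Working session

There is one attempt and no reset: what is moved stays moved. The work goes in short steps, Python scripts to look and compute and a tool call to move; the robot and the scene stay as the last step left them, time stands still between calls to the robot, and variables do not carry over. Pictures are saved under pics/ and viewed, at most 10 in all, crops included, and the job is handed in when it is done.

Besides the shell and the picture viewer there is one more tool, called by a JSON object that holds its "fn" and its "kwargs", one argument or row to a line. move_arm: Moves the arm, as the interface text tells. Its arguments: {"type":"object","properties":{"moves":{"type":"array","items":{"type":"array","items":{"type":"number"}}}},"required":["moves"]}

```bash
ls; mkdir -p pics; cat > h.py <<'E'
import numpy as np, cv2
from rig import robot, optics
def cam(n):
    c=optics.read_camera(n); return c
def pts(c):
    z=c["z_map"]; K=c["intrinsics"]; T=c["T"]
    v,u=np.mgrid[0:480,0:640]
    x=(u-K[0,2])/K[0,0]*z; y=(v-K[1,2])/K[1,1]*z
    P=np.stack([x,-y,-z],-1)
    return P@T[:3,:3].T+T[:3,3]
def save(c,n): cv2.imwrite("pics/"+n+".png",c["frame"][:,:,::-1])
E
python3 - <<'E'
from h import *
for n in ("scene","top"):
    c=cam(n); save(c,n+"0"); np.savez(n+"0.npz",P=pts(c),f=c["frame"],K=c["intrinsics"],T=c["T"])
    print(n,c["T"].round(3).tolist(),c["intrinsics"].tolist(),(c["z_map"]>0).mean())
print(robot.observe())
E
```

```text
pics
scene [[-0.687, 0.471, -0.553, -0.152], [-0.727, -0.444, 0.524, 0.713], [0.001, 0.762, 0.648, 0.878], [0.0, 0.0, 0.0, 1.0]] [[562.7763355601371, 0.0, 316.3666885631086], [0.0, 562.7763355601371, 241.17110772224703], [0.0, 0.0, 1.0]] 0.9960286458333333
top [[0.009, 0.99, -0.138, 0.357], [-1.0, 0.009, -0.001, 0.085], [0.0, 0.138, 0.99, 1.188], [0.0, 0.0, 0.0, 1.0]] [[494.56116914844364, 0.0, 331.4001412942952], [0.0, 494.56116914844364, 240.71477590315754], [0.0, 0.0, 1.0]] 0.9960904947916667
{'time_s': 0.1, 'joint_positions': array([-1.54428636e+00,  3.81138954e-01,  1.29811091e+00, -1.64618248e-05,
        1.46360752e+00, -2.15277181e-01]), 'qvel': array([ 0.00121896, -0.0002778 , -0.00290732,  0.00119539, -0.00036746,
       -0.00104945]), 'tau': array([ 4.38603252e-03, -4.38649714e+01, -2.24907839e+01,  7.15199579e-02,
        3.42438184e-02, -6.52216636e-05]), 'tcp_pos': array([ 0.13169048, -0.53376003,  0.23821894]), 'orientation': array([-3.11741122e+00, -3.78724623e-01, -1.61569603e-04]), 'contact_force': array([-0.02191451, -0.12517137, -1.40719159]), 'ft_torque': array([-0.03696702,  0.01342452,  0.02934242]), 'gripper_force': 0.0, 'opening': 0.08860711403951677}
```

View pics/scene0.png

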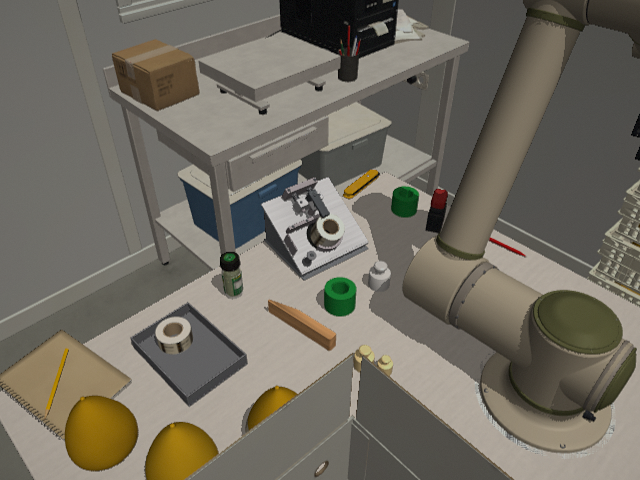

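View pics/top0.png

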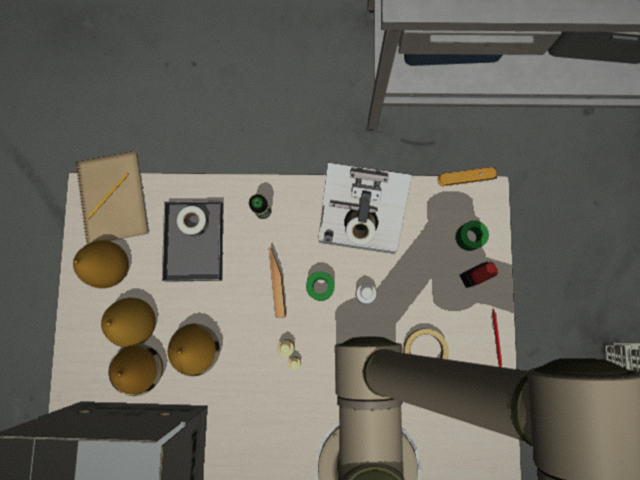

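The scene shows the unwinder (315,230), wedge (300,323), tray (188,350), jar, weight and green rolls. In the top view: deck at about (365,208), roll (360,226), wedge (277,280, tip up), tray (193,240), spare (191,220).

```bash
python3 - <<'E'
from h import *
d=np.load("top0.npz");P=d["P"];f=d["f"];hsv=cv2.cvtColor(f,cv2.COLOR_RGB2HSV)
s=np.load("scene0.npz");Ps=s["P"]
print("table z",np.median(P[300:330,90:100,2]),np.median(P[320:340,230:260,2]))
def box(v0,v1,u0,u1): 
    m=np.zeros((480,640),bool);m[v0:v1,u0:u1]=1;return m
# deck plane: iterative
for nm,PP,B in(("top",P,box(160,255,315,412)),("scene",Ps,box(175,275,262,370))):
    Q=PP[B&(PP[...,2]>.02)&(PP[...,2]<.2)]
    best=0;rng=np.random.default_rng(0)
    for i in range(800):
        a,b,c=Q[rng.choice(len(Q),3,False)];n=np.cross(b-a,c-a);n/=np.linalg.norm(n)+1e-12;n*=np.sign(n[2]+1e-9)
        if abs(n[2]-.866)>.06: continue
        k=abs((Q-a)@n)<.002
        if k.sum()>best:best=k.sum();I=Q[k]
    c0=I.mean(0);n=np.linalg.svd(I-c0)[2][2];n*=np.sign(n[2])
    print(nm,"n",n.round(3),"tilt",np.degrees(np.arccos(n[2])).round(2),"yaw",np.degrees(np.arctan2(-n[1],-n[0])).round(2),"c0",c0.round(4),best)
    # in-plane outline
    m=B&(abs((PP-c0)@n)<.003)&(PP[...,2]>.015)
    X=PP[m]
    r=cv2.minAreaRect(X[:,:2].astype(np.float32));print("rect",[np.round(p,4).tolist() for p in cv2.boxPoints(r)],r)
# wedge
B=box(235,330,262,292);m=B&(P[...,2]>.025)&(P[...,2]<.045)
X=P[m];r=cv2.minAreaRect(X[:,:2].astype(np.float32));print("wedge",r,cv2.boxPoints(r).round(4).tolist(),np.median(X[:,2]))
B=box(292,355,258,345);m=B&(Ps[...,2]>.030)&(Ps[...,2]<.045)
X=Ps[m];r=cv2.minAreaRect(X[:,:2].astype(np.float32));print("wedge scene",r,cv2.boxPoints(r).round(4).tolist(),np.median(X[:,2]))
# tray
B=box(190,290,155,230);m=B&(P[...,2]>.022)&(P[...,2]<.033);X=P[m]
r=cv2.minAreaRect(X[:,:2].astype(np.float32));print("tray",r,cv2.boxPoints(r).round(4).tolist())
def top(nm,u0,u1,v0,v1,z0,z1):
    X=P[box(v0,v1,u0,u1)&(P[...,2]>z0)&(P[...,2]<z1)]
    (c,rr)=cv2.minEnclosingCircle(X[:,:2].astype(np.float32));print(nm,np.round(c,4),round(rr,4),np.median(X[:,2]).round(4),len(X))
top("spare",170,212,200,242,.033,.042)
top("jar",245,275,190,222,.09,.115)
top("weight",352,380,275,308,.02,.065)
top("green1",300,338,268,304,.03,.07)
top("stamp",455,500,258,290,.02,.1)
X=P[box(200,250,340,380)&(P[...,2]>.07)];
import pprint
print(np.c_[X[:,0].min(),X[:,0].max(),X[:,2].max()])
E
```

```text
table z 0.0008405208723610835 0.0012263054662935424
top n [-0.497  0.072  0.865] tilt 30.16 yaw -8.29 c0 [0.5918 0.0096 0.0693] 2903
rect [[0.49549999833106995, -0.06909999996423721], [0.6589999794960022, -0.0925000011920929], [0.6858999729156494, 0.09570000320672989], [0.5224000215530396, 0.11909999698400497]] ((0.590677797794342, 0.013322249054908752), (0.1901429146528244, 0.1651584506034851), 81.85413360595703)
scene n [-0.492  0.064  0.869] tilt 29.71 yaw -7.41 c0 [0.5862 0.0213 0.0647] 2081
rect [[0.49140000343322754, -0.06939999759197235], [0.6577000021934509, -0.09350000321865082], [0.6855000257492065, 0.09780000150203705], [0.5192000269889832, 0.12200000137090683]] ((0.5884678959846497, 0.014230132102966309), (0.19339613616466522, 0.1680704653263092), 81.7310791015625)
wedge ((0.4197814464569092, 0.21268025040626526), (0.16244719922542572, 0.022487614303827286), 7.059792995452881) [[0.337799996137619, 0.21389999985694885], [0.34060001373291016, 0.1914999932050705], [0.501800000667572, 0.21150000393390656], [0.49900001287460327, 0.2337999939918518]] 0.03669529135957461
wedge scene ((0.42317086458206177, 0.17896845936775208), (0.1654748022556305, 0.09618517011404037), 7.744209289550781) [[0.33469998836517334, 0.21549999713897705], [0.34769999980926514, 0.12020000070333481], [0.5116000175476074, 0.14249999821186066], [0.49869999289512634, 0.2378000020980835]] 0.03596668030341532
tray ((0.5181291103363037, 0.4176430106163025), (0.19029763340950012, 0.1375451236963272), 1.4974141120910645) [[0.4212000072002411, 0.4839000105857849], [0.42480000853538513, 0.3463999927043915], [0.6150000095367432, 0.3513999879360199], [0.6114000082015991, 0.48890000581741333]]
spare [0.5768 0.4313] 0.0526 0.0378 471
jar [0.5938 0.252 ] 0.0208 0.1052 275
weight [0.3968 0.0046] 0.0236 0.0417 325
green1 [0.4123 0.1109] 0.0332 0.0529 485
stamp [ 0.4429 -0.2537] 0.0346 0.09 576
[[0.35692438 0.60835104 1.18834739]]
```

{"fn": "move_arm", "kwargs": {
  "moves": [
    [0,0,6.8,0,0,0,0],
    [0,0,0,0.038,-0.033,0,0],
    [0,0,0,0.038,-0.033,0,0],
    [0,0,0,0.038,-0.033,0,0],
    [0,0,0,0.038,-0.033,0,0],
    [0,0,0,0.038,-0.033,0,0],
    [0,0,0,0.038,-0.033,0,0],
    [0,0,0,0.038,-0.033,0,0],
    [0,0,0,0.038,-0.033,0,0],
    [0,0,0,0.002,-0.044,0,0]
  ]
}}

```text
time_s: 1.1
tcp_pos: [0.3982, -0.1914, 0.2382]
orientation: [-3.135, -0.196, -0.001]
contact_force: [-0.2, -0.6, 0.2]
opening: 0.0881
gripper_force: 0.0
```

{"fn": "move_arm", "kwargs": {
  "moves": [
    [0,0,0,0.002,-0.044,0,0],
    [0,0,0,0.002,-0.044,0,0],
    [0,0,0,0.002,-0.044,0,0],
    [0,0,0,0.002,-0.044,0,0],
    [0,0,0,0.002,-0.044,0,0],
    [0,0,0,0.002,-0.044,0,0],
    [0,0,0,0.002,-0.044,0,0],
    [0,0,0,0.002,-0.044,0,0],
    [0,0,0,0.002,-0.044,0,0],
    [0,0,0,0,0,0,0]
  ]
}}

```text
time_s: 2.1
tcp_pos: [0.3638, 0.2063, 0.2385]
orientation: [-3.134, -0.203, 0.001]
contact_force: [0.1, -1.3, -0.5]
opening: 0.0883
gripper_force: 0.0
```

```bash
cat >> h.py <<'E'
from scipy.spatial.transform import Rotation as R
def pose():
    o=robot.observe(); return np.array(o["tcp_pos"]),R.from_rotvec(o["orientation"]),o
def to(p,Rm=None):
    """print turn (deg, tool) then shift (m) in tool axes after the turn"""
    c,r,o=pose(); Rt=r if Rm is None else Rm
    print("turn",np.degrees((r.inv()*Rt).as_rotvec()).round(2),"shift after",Rt.inv().apply(np.array(p)-c).round(4),"t",o["time_s"],"tcp",c.round(4),"q",np.round(o["joint_positions"],2),"F",np.round(o["contact_force"],1),"open",round(o["opening"],4))
yaw=np.radians(-8.2);th=np.radians(30)
h=np.array([np.cos(yaw),np.sin(yaw),0]);dy=np.array([-np.sin(yaw),np.cos(yaw),0])
dx=h*np.cos(th)+np.array([0,0,np.sin(th)]);dz=np.cross(dx,dy)
D=np.c_[dx,dy,dz];O=np.array([.5606,.0179,.050])
def deck(x,y,z): return O+D@(np.array([x,y,z])/1000)
def todeck(P): return (P-O)@D*1000
E
python3 - <<'E'
from h import *
c=cam("wrist");save(c,"w1");P=pts(c)
m=(abs(P[...,2]-.036)<.004)&(abs(P[...,0]-.42)<.12)&(abs(P[...,1]-.212)<.04)
X=P[m][:,:2];r=cv2.minAreaRect(X.astype(np.float32));print(r,cv2.boxPoints(r).round(4).tolist(),np.median(P[m][:,2]))
# straight side: max y per x-bin ; low side over parallel part
for x in np.arange(.34,.5,.02):
    k=abs(X[:,0]-x)<.003
    if k.any(): print(x.round(2),X[k,1].min().round(4),X[k,1].max().round(4))
g=np.array([.3665,.2061,.022-.019+.12])
a=np.radians(7.04);Rg=R.from_matrix(np.c_[[np.cos(a),np.sin(a),0],[np.sin(a),-np.cos(a),0],[0,0,-1]])
to(g,Rg)
E
```

```text
((0.4204467833042145, 0.2129153162240982), (0.16398970782756805, 0.021669398993253708), 6.946662902832031) [[0.3377000093460083, 0.21379999816417694], [0.34040001034736633, 0.19220000505447388], [0.5031999945640564, 0.21209999918937683], [0.5005000233650208, 0.23360000550746918]] 0.03513544660729895
0.34 0.1925 0.2143
0.36 0.1947 0.2168
0.38 0.1976 0.2191
0.4 0.1993 0.2216
0.42 0.2021 0.2241
0.44 0.2049 0.2265
0.46 0.2124 0.2289
0.48 0.2207 0.2314
turn [0.   0.05 0.29] shift after [ 0.0025 -0.0015  0.1154] t 2.15 tcp [0.3642 0.2043 0.2384] q [ 0.23  0.15  1.63 -0.    1.36  1.67] F [ 0.2 -0.   0.6] open 0.088
```

View pics/w1.png

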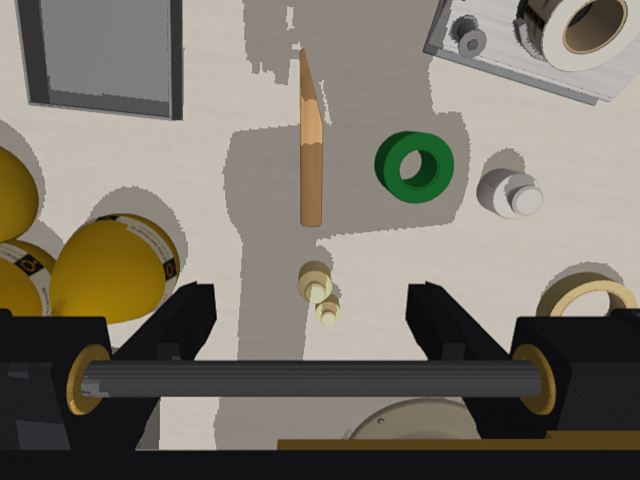

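The wrist view shows the wedge (311,140) with its straight side on the left and tip away. It is centred between the fingers, so I can descend and grip.

{"fn": "move_arm", "kwargs": {
  "moves": [
    [0,0,0.3,0.0025,-0.0015,0.03,0],
    [0,0,0,0,0,0.04,0],
    [0,0,0,0,0,0.04,0],
    [0,0,0,0,0,0.04,0],
    [0,0,0,0,0,0.035,0],
    [0,0,0,0,0,0.025,0],
    [0,0,0,0,0,0.015,0],
    [0,0,0,0,0,0.009,0],
    [0,0,0,0,0,0,0],
    [0,0,0,0,0,0,255]
  ]
}}

```text
time_s: 3.15
tcp_pos: [0.3677, 0.204, 0.0052]
orientation: [-3.136, -0.184, -0.001]
contact_force: [-0.2, 0.7, 1.1]
opening: 0.082
gripper_force: 0.0
```

{"fn": "move_arm", "kwargs": {
  "moves": [
    [0,0,0,0,0,0,255],
    [0,0,0,0,0,0,255],
    [0,0,0,0,0,0,255],
    [0,0,0,0,0,0,255],
    [0,0,0,0,0,0,255],
    [0,0,0,0,0,0,255],
    [0,0,0,0,0,0,255],
    [0,0,0,0,0,0,255],
    [0,0,0,0,0,0,255],
    [0,0,0,0,0,0,255]
  ]
}}

```text
time_s: 4.15
tcp_pos: [0.3673, 0.2043, 0.0048]
orientation: [-3.136, -0.185, -0.0]
contact_force: [-0.3, 0.2, 0.5]
opening: 0.0218
gripper_force: 29.8
```

{"fn": "move_arm", "kwargs": {
  "moves": [
    [0,0,0,0,0,-0.03,255],
    [0,0,0,0,0,-0.05,255],
    [0,0,0,0,0,-0.05,255],
    [0,0,0,0,0,-0.05,255],
    [0,0,0,0,0,-0.03,255],
    [0,0,-8.3,0,0,0,255],
    [0,0,-8.3,0,0,0,255],
    [0,0,-8.3,0,0,0,255],
    [0,0,-8.3,0,0,0,255],
    [0,0,-8.3,0,0,0,255]
  ]
}}

```text
time_s: 5.15
tcp_pos: [0.367, 0.2042, 0.2145]
orientation: [-2.863, -1.293, 0.001]
contact_force: [-0.1, 0.3, -1.1]
opening: 0.022
gripper_force: 29.8
```

{"fn": "move_arm", "kwargs": {
  "moves": [
    [0,0,-8.3,0,0,0,255],
    [0,0,-8.3,0,0,0,255],
    [0,0,-8.3,0,0,0,255],
    [0,0,-8.3,0,0,0,255],
    [0,0,0,0,0,0,255],
    [0,0,0,-0.04,0,0,255],
    [0,0,0,-0.04,0,0,255],
    [0,0,0,-0.04,0,0,255],
    [0,0,0,-0.04,0,0,255],
    [0,0,0,-0.04,0,0,255]
  ]
}}

```text
time_s: 6.15
tcp_pos: [0.3369, 0.0052, 0.2148]
orientation: [2.385, 2.045, 0.0]
contact_force: [1.9, -0.4, -0.9]
opening: 0.0217
gripper_force: 29.8
```

```bash
python3 - <<'E'
from h import *
Rt=R.from_matrix(np.c_[dy,dx,-dz])
# wedge bottom at TCP z-4.8mm; tip initially at deck y -45 -> centre -127.5 -> grip -182
to(deck(55,-182,4.8+60),Rt)
print(deck(55,-182,64.8).round(3))
E
```

```text
turn [-29.99   0.16  -0.56] shift after [-0.1375  0.1628  0.1877] t 6.15 tcp [0.3369 0.0052 0.2148] q [-0.34  0.02  1.85 -0.    1.27 -0.19] F [ 1.9 -0.4 -0.9] open 0.0217
[ 0.55  -0.164  0.134]
```

{"fn": "move_arm", "kwargs": {
  "moves": [
    [0,0,-0.6,-0.04,0,0,255],
    [0,0,0,-0.04,0,0,255],
    [0,0,0,-0.04,0,0,255],
    [0,0,0,-0.0175,0,0,255],
    [-7.5,0,0,0,0,0,255],
    [-7.5,0,0,0,0,0,255],
    [-7.5,0,0,0,0,0,255],
    [-7.5,0,0,0,0,0,255],
    [0,0,0,0,0.0326,0.0375,255],
    [0,0,0,0,0.0326,0.0375,255]
  ]
}}

```text
time_s: 7.15
tcp_pos: [0.4105, -0.1468, 0.1837]
orientation: [2.051, 1.756, 0.473]
contact_force: [-0.5, -1.6, -0.8]
opening: 0.0216
gripper_force: 29.8
```

{"fn": "move_arm", "kwargs": {
  "moves": [
    [0,0,0,0,0.0326,0.0375,255],
    [0,0,0,0,0.0326,0.0375,255],
    [0,0,0,0,0.0326,0.0375,255],
    [0,0,0,0,0,0,255],
    [0,0,0,0,0,0,255],
    [0,0,0,0,0,0,255],
    [0,0,0,0,0,0,255],
    [0,0,0,0,0,0,255],
    [0,0,0,0,0,0,255],
    [0,0,0,0,0,0,255]
  ]
}}

```text
time_s: 8.15
tcp_pos: [0.5506, -0.1622, 0.1342]
orientation: [2.042, 1.776, 0.476]
contact_force: [0.5, -0.7, -0.8]
opening: 0.0217
gripper_force: 29.9
```

```bash
python3 - <<'E'
from h import *
Rt=R.from_matrix(np.c_[dy,dx,-dz])
to(deck(55,-182,4.8+60),Rt)
for n in("wrist","scene","top"):
    c=cam(n);P=pts(c);Q=todeck(P);np.savez(n+"1.npz",Q=Q,f=c["frame"])
    if n!="top": save(c,n+"1")
    x,y,z=Q[...,0],Q[...,1],Q[...,2]
    k=(abs(x)<60)&(abs(y)<90)&(abs(z)<4)&(P[...,2]>.02);A=np.c_[x[k],y[k],np.ones(k.sum())]
    if k.sum()>50:
        s=np.linalg.lstsq(A,z[k],rcond=None)[0];print(n,"deck plane slope",s.round(3),k.sum())
    k=(z>22)&(z<29)&(x>30)&(x<50)&(y>-40)&(y<90)
    if k.sum()>10:
        print(" rail x",np.percentile(x[k],[2,50,98]).round(1),"y",np.percentile(y[k],[1,99]).round(1),"z",np.median(z[k]).round(1))
        for yy in(-20,40,70):
            j=k&(abs(y-yy)<8); print("   ",yy,x[j].max().round(1) if j.any() else None,x[j].min().round(1) if j.any() else None)
    k=(z>48)&(z<55)&(np.hypot(x,y)<40)
    if k.sum()>10: c0,r=cv2.minEnclosingCircle(np.c_[x[k],y[k]].astype(np.float32));print(" roll",np.round(c0,1),round(r,1),np.median(z[k]).round(1))
    k=(z>80)&(z<105)&(x>35)&(x<75)&(y>-135)&(y<-30)
    if k.sum()>10: 
        print(" wedge top z",np.percentile(z[k],[5,50,95]).round(1),"y max",y[k].max().round(1))
        k&=(abs(z-np.median(z[k]))<4)
        for yy in(-130,-110,-90,-70,-55):
            j=k&(abs(y-yy)<4); print("   ",yy,(x[j].min().round(1),x[j].max().round(1),np.median(z[j]).round(1)) if j.any() else None)
E
```

```text
turn [ 0.03 -0.11  0.2 ] shift after [-0.0024 -0.0008  0.0002] t 8.15 tcp [ 0.5506 -0.1622  0.1342] q [-0.59  0.38  1.77  0.43  0.55 -0.77] F [ 0.5 -0.7 -0.8] open 0.0217
wrist deck plane slope [ 0.001  0.001 -0.557] 17382
 wedge top z [94.9 96.1 97.2] y max -67.7
    -130 (np.float64(42.8), np.float64(65.0), np.float64(96.1))
    -110 (np.float64(42.5), np.float64(64.7), np.float64(96.1))
    -90 (np.float64(42.1), np.float64(60.3), np.float64(96.1))
    -70 (np.float64(41.8), np.float64(54.3), np.float64(96.1))
    -55 None
scene deck plane slope [-0.     0.002  0.322] 1826
 rail x [34.9 38.9 43.5] y [-4.6 78.1] z 26.0
    -20 None None
    40 42.5 34.9
    70 43.4 34.5
 roll [-0.7  1. ] 35.6 52.0
 wedge top z [ 82.8  96.3 100. ] y max -42.7
    -130 (np.float64(41.7), np.float64(64.9), np.float64(97.1))
    -110 (np.float64(42.5), np.float64(63.9), np.float64(96.2))
    -90 (np.float64(41.8), np.float64(59.7), np.float64(96.7))
    -70 (np.float64(42.8), np.float64(54.3), np.float64(97.7))
    -55 (np.float64(41.5), np.float64(49.4), np.float64(95.2))
top deck plane slope [-0.     0.002  0.405] 2160
 rail x [37.1 42.  46.2] y [-30.9  75.8] z 26.2
    -20 46.6 30.2
    40 46.5 37.5
    70 46.3 37.0
 roll [-1. -1.] 33.7 52.0
 wedge top z [83.2 96.4 99.7] y max -42.8
    -130 (np.float64(45.5), np.float64(67.8), np.float64(96.5))
    -110 (np.float64(44.9), np.float64(67.0), np.float64(97.4))
    -90 (np.float64(45.0), np.float64(62.3), np.float64(96.6))
    -70 (np.float64(44.2), np.float64(56.6), np.float64(97.5))
    -55 (np.float64(44.3), np.float64(53.0), np.float64(96.5))
```

View pics/wrist1.png

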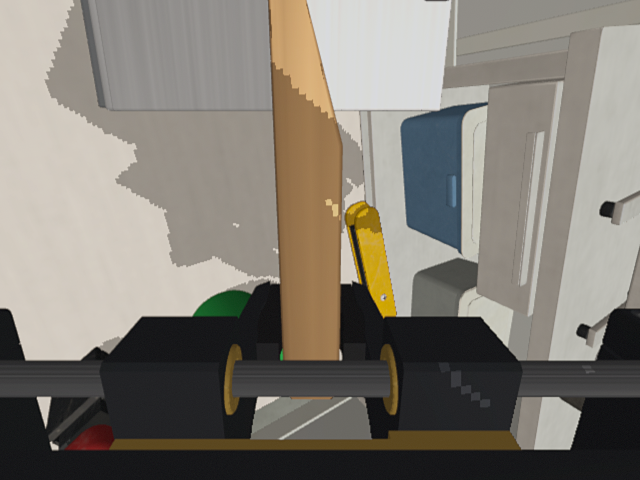

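The wrist view shows the wedge aligned over the deck's right edge. It is yawed about 0.9° towards the rail, so I'll correct that, offset it 1 mm up-slope and lower it.

{"fn": "move_arm", "kwargs": {
  "moves": [
    [0,0,0.9,0,0.001,0,255],
    [0,0,0,0,0,0.02,255],
    [0,0,0,0,0,0.02,255],
    [0,0,0,0,0,0.01,255],
    [0,0,0,0,0,0.005,255],
    [0,0,0,0,0,0.004,255],
    [0,0,0,0,0,0,255],
    [0,0,0,0,0,0,255],
    [0,0,0,0,0,0,255],
    [0,0,0,0,0,0,255]
  ]
}}

```text
time_s: 9.3
tcp_pos: [0.5809, -0.1663, 0.0837]
orientation: [2.057, 1.762, 0.481]
contact_force: [-0.4, 0.2, -2.1]
opening: 0.0214
gripper_force: 29.9
```

```bash
python3 - <<'E'
from h import *
p,r,o=pose();print(todeck(p).round(1),"F deck",(D.T@o["contact_force"]).round(1))
for n in("wrist","scene","top"):
    c=cam(n);P=pts(c);Q=todeck(P)
    if n=="scene": cv2.imwrite("pics/s2.png",cv2.resize(c["frame"][150:300,230:430,::-1],(800,600),interpolation=cv2.INTER_CUBIC))
    x,y,z=Q[...,0],Q[...,1],Q[...,2]
    k=(z>33)&(z<40)&(x>35)&(x<75)&(y>-135)&(y<-38)
    if k.sum()>10:
        print(n," wedge top z",np.percentile(z[k],[5,50,95]).round(1),"y max",y[k].max().round(1))
        for yy in(-130,-110,-90,-70,-55):
            j=k&(abs(y-yy)<4); print("   ",yy,(x[j].min().round(1),x[j].max().round(1),np.median(z[j]).round(1)) if j.any() else None)
E
```

```text
[  57.  -179.4    6. ] F deck [-1.4  0.2 -1.7]
wrist  wedge top z [35.9 37.1 38.2] y max -67.2
    -130 (np.float64(44.8), np.float64(66.9), np.float64(37.1))
    -110 (np.float64(44.7), np.float64(66.9), np.float64(37.1))
    -90 (np.float64(44.6), np.float64(62.8), np.float64(37.0))
    -70 (np.float64(44.6), np.float64(57.4), np.float64(37.0))
    -55 None
scene  wedge top z [33.8 37.3 39.6] y max -43.8
    -130 (np.float64(45.7), np.float64(66.9), np.float64(36.9))
    -110 (np.float64(44.4), np.float64(66.0), np.float64(37.3))
    -90 (np.float64(44.6), np.float64(61.8), np.float64(36.5))
    -70 (np.float64(43.6), np.float64(57.1), np.float64(37.5))
    -55 (np.float64(45.0), np.float64(52.1), np.float64(36.8))
top  wedge top z [34.  37.4 39.7] y max -43.3
    -130 (np.float64(48.3), np.float64(68.9), np.float64(37.6))
    -110 (np.float64(47.4), np.float64(69.7), np.float64(37.1))
    -90 (np.float64(46.7), np.float64(64.4), np.float64(36.6))
    -70 (np.float64(46.5), np.float64(60.1), np.float64(37.9))
    -55 (np.float64(48.7), np.float64(54.9), np.float64(37.2))
```

View pics/s2.png

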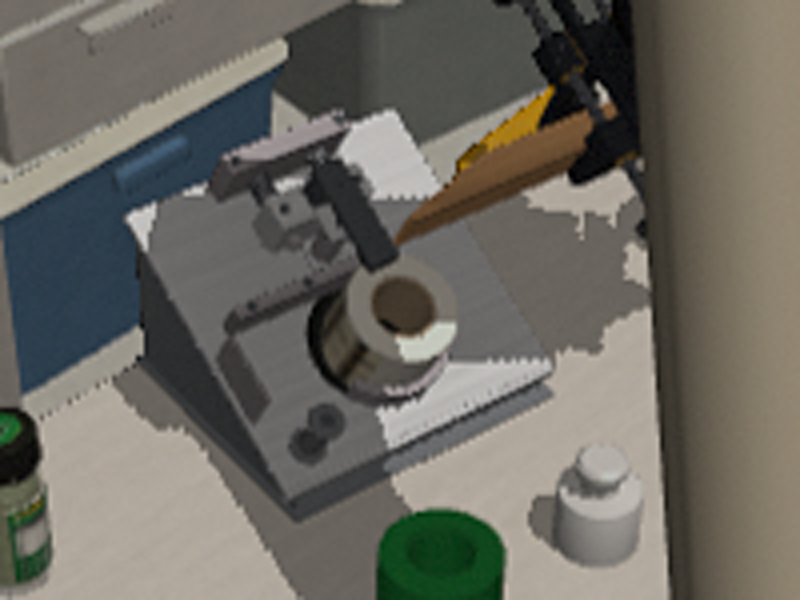

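The crop shows the tip at (400,235), pointing into the gap beside the arm and lined up just above the rail face. Next I push it in.

{"fn": "move_arm", "kwargs": {
  "moves": [
    [0,0,0,0.005,0,0.0005,255],
    [0,0,0,0.007,0,0,255],
    [0,0,0,0.007,0,0,255],
    [0,0,0,0.007,0,0,255],
    [0,0,0,0.007,0,0,255],
    [0,0,0,0.007,0,0,255],
    [0,0,0,0.007,0,0,255],
    [0,0,0,0.007,0,0,255],
    [0,0,0,0.007,0,0,255],
    [0,0,0,0.007,0,0,255]
  ]
}}

```text
time_s: 10.45
tcp_pos: [0.5911, -0.0994, 0.083]
orientation: [2.057, 1.763, 0.478]
contact_force: [-4.0, -7.8, -3.1]
opening: 0.0219
gripper_force: 30.1
```

```bash
cat > chk.py <<'E'
from h import *
p,r,o=pose();print(o["time_s"],todeck(p).round(1),"F deck",(D.T@o["contact_force"]).round(1),"open",o["opening"])
for n in("scene","top"):
    c=cam(n);P=pts(c);Q=todeck(P);x,y,z=Q[...,0],Q[...,1],Q[...,2]
    k=(z>54)&(z<66)&(x>10)&(x<75)&(abs(y)<12); print(n,"toe x",x[k].min().round(1) if k.any() else None)
    f=cv2.cvtColor(c["frame"],cv2.COLOR_RGB2HSV)
    k=(z>29)&(z<42)&(x>40)&(x<75)&(y>-140)&(y<110)&(f[...,1]>90)&(f[...,0]<20)
    if k.any(): print("  wedge y",y[k].min().round(1),y[k].max().round(1),"x side",[(yy,x[k&(abs(y-yy)<4)].min().round(1)) for yy in(-70,-55,-40,20,40,60) if (k&(abs(y-yy)<4)).any()])
E
python3 chk.py
```

```text
10.45 [  57.1 -111.7    5.1] F deck [-4.  -8.3 -1.3] open 0.021874247803300613
scene toe x 13.3
  wedge y -133.7 25.6 x side [(-70, np.float64(43.7)), (-55, np.float64(43.7)), (-40, np.float64(44.6)), (20, np.float64(43.5))]
top toe x 18.5
  wedge y -89.9 24.3 x side [(-70, np.float64(47.5)), (-55, np.float64(47.3)), (-40, np.float64(47.2)), (20, np.float64(46.0))]
```

{"fn": "move_arm", "kwargs": {
  "moves": [
    [0,0,0,0.006,0,0,255],
    [0,0,0,0.006,0,0,255],
    [0,0,0,0.006,0,0,255],
    [0,0,0,0.006,0,0,255],
    [0,0,0,0.006,0,0,255],
    [0,0,0,0.006,0,0,255],
    [0,0,0,0.006,0,0,255],
    [0,0,0,0.006,0,0,255],
    [0,0,0,0.006,0,0,255],
    [0,0,0,0,0,0,255]
  ]
}}

```text
time_s: 11.55
tcp_pos: [0.5982, -0.0446, 0.0825]
orientation: [2.06, 1.766, 0.478]
contact_force: [-4.7, 2.5, -3.6]
opening: 0.0221
gripper_force: 30.0
```

```bash
python3 chk.py
```

```text
11.55 [ 56.2 -56.5   5.1] F deck [-6.2  1.8 -0.6] open 0.022118813921110703
scene toe x 13.8
  wedge y -73.9 80.7 x side [(-70, np.float64(55.7)), (-55, np.float64(54.0)), (-40, np.float64(44.0)), (20, np.float64(44.0)), (40, np.float64(43.7)), (60, np.float64(43.6))]
top toe x 17.3
  wedge y -33.4 78.4 x side [(20, np.float64(45.4)), (40, np.float64(46.6)), (60, np.float64(46.5))]
```

{"fn": "move_arm", "kwargs": {
  "moves": [
    [0,0,0,0,0,0,150],
    [0,0,0,0,0,0,150],
    [0,0,0,0,0,0,150],
    [0,0,0,0,0,0,150],
    [0,0,0,0,0,0,150],
    [0,0,0,0,0,-0.01,150],
    [0,0,0,0,0,-0.02,150],
    [0,0,0,0,0,-0.04,150],
    [0,0,0,0,0,-0.04,150],
    [0,0,0,0,0,-0.04,0]
  ]
}}

```text
time_s: 12.65
tcp_pos: [0.5241, -0.0351, 0.2154]
orientation: [2.058, 1.762, 0.481]
contact_force: [0.5, 0.2, -0.4]
opening: 0.0422
gripper_force: 0.0
```

```bash
python3 chk.py; python3 - <<'E'
from h import *
c=cam("scene");cv2.imwrite("pics/s3.png",cv2.resize(c["frame"][150:300,230:430,::-1],(800,600),interpolation=cv2.INTER_CUBIC))
Rt=R.from_matrix(np.c_[dx,-dy,-dz]) # roll grasp: fingers along deck y
to(deck(0,0,150),Rt)
Rt=R.from_matrix(np.c_[-dx,dy,-dz]);to(deck(0,0,150),Rt)
c=cam("top");Q=todeck(pts(c));z=Q[...,2];v=c["frame"].max(-1)
k=(z>48)&(z<53.5)&(np.hypot(Q[...,0],Q[...,1])<38);print("roll",cv2.minEnclosingCircle(Q[k][:,:2].astype(np.float32)))
k=(z>57)&(z<67)&(abs(Q[...,1])<12)&(Q[...,0]<90)&(Q[...,0]>-40);print("arm x",np.percentile(Q[k][:,0],[0,1,3,10]))
E
```

```text
12.65 [ 57.9 -57.7 157.5] F deck [ 0.2  0.3 -0.6] open 0.042235536724819146
scene toe x 12.2
  wedge y -84.9 81.7 x side [(-70, np.float64(43.9)), (-55, np.float64(42.7)), (-40, np.float64(43.6)), (20, np.float64(43.0)), (40, np.float64(44.3)), (60, np.float64(44.1))]
top toe x 16.2
  wedge y -43.0 78.5 x side [(-40, np.float64(47.7)), (20, np.float64(45.5)), (40, np.float64(47.1)), (60, np.float64(46.1))]
turn [ 0.17 -0.28 89.34] shift after [-0.0594 -0.0577  0.0079] t 12.8 tcp [ 0.5251 -0.0353  0.2164] q [-0.34  0.18  1.77  0.16  0.68 -0.29] F [-0.2  1.1 -1.2] open 0.0544
turn [  0.29   0.17 -90.66] shift after [0.0594 0.0577 0.0079] t 12.8 tcp [ 0.5251 -0.0353  0.2164] q [-0.34  0.18  1.77  0.16  0.68 -0.29] F [-0.2  1.1 -1.2] open 0.0544
roll ((-1.393112301826477, 0.0435064435005188), 34.2335090637207)
arm x [-28.94584338  38.06224946  39.04442452  42.5304364 ]
```

View pics/s3.png

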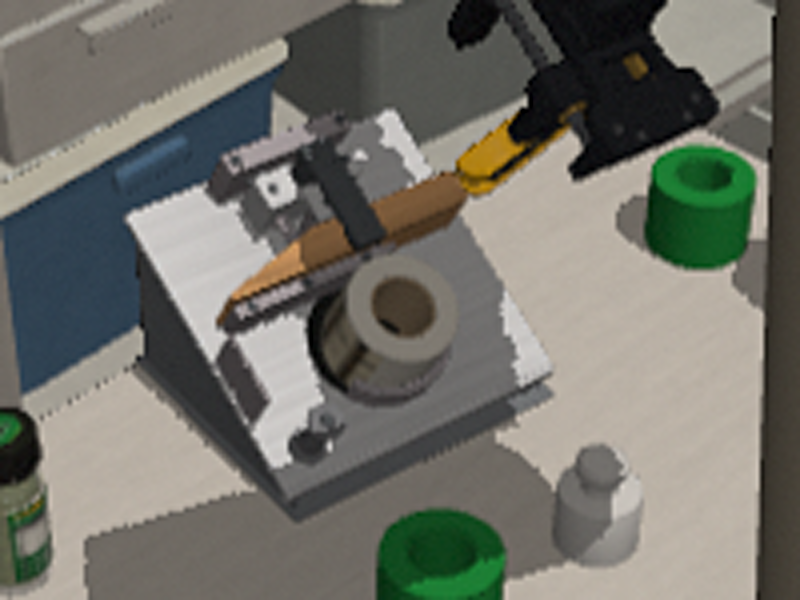

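The keeper is held open: the wedge spans the gap under the arm, and the toe at (365,235) is clear of the roll. Next I turn for the roll.

{"fn": "move_arm", "kwargs": {
  "moves": [
    [0,0,-8.5,0,0,0,0],
    [0,0,-8.5,0,0,0,0],
    [0,0,-8.5,0,0,0,0],
    [0,0,-8.5,0,0,0,0],
    [0,0,-8.5,0,0,0,0],
    [0,0,-8.5,0,0,0,0],
    [0,0,-8.5,0,0,0,0],
    [0,0,-8.5,0,0,0,0],
    [0,0,-8.5,0,0,0,0],
    [0,0,-8.5,0,0,0,0]
  ]
}}

```text
time_s: 13.85
tcp_pos: [0.5254, -0.0353, 0.2121]
orientation: [0.308, 2.603, -0.014]
contact_force: [-0.3, 0.7, -0.2]
opening: 0.0883
gripper_force: 0.0
```

{"fn": "move_arm", "kwargs": {
  "moves": [
    [0,0,-5.7,0,0,0,0],
    [0,0,0,0.031,0.029,0,0],
    [0,0,0,0.031,0.029,0,0],
    [0,0,0,0,0,0,0],
    [0,0,0,0,0,0,0],
    [0,0,0,0,0,0,0],
    [0,0,0,0,0,0,0],
    [0,0,0,0,0,0,0],
    [0,0,0,0,0,0,0],
    [0,0,0,0,0,0,0]
  ]
}}

```text
time_s: 14.85
tcp_pos: [0.4806, 0.0295, 0.1829]
orientation: [0.187, 2.612, -0.048]
contact_force: [-0.1, 1.1, 0.2]
opening: 0.088
gripper_force: 0.0
```

```bash
python3 - <<'E'
from h import *
Rt=R.from_matrix(np.c_[-dx,dy,-dz]);to(deck(-2,0,9),Rt)
c=cam("wrist");save(c,"w4");Q=todeck(pts(c));z=Q[...,2]
k=(abs(z-52)<2.5)&(np.hypot(Q[...,0],Q[...,1])<45);q=Q[k]
print("roll",cv2.minEnclosingCircle(q[:,:2].astype(np.float32)),len(q),np.percentile(q[:,1],[.5,99.5]),np.percentile(q[:,0],[.5,99.5]),np.median(q[:,2]))
E
```

```text
turn [0.11 0.01 0.  ] shift after [-0.0016 -0.      0.1465] t 14.85 tcp [0.4806 0.0295 0.1829] q [-0.2   0.16  1.92  0.06  0.54 -1.67] F [-0.1  1.1  0.2] open 0.088
roll ((-0.2630484402179718, -1.6029868125915527), 36.28761291503906) 4215 [-32.33381316  31.33500694] [-35.4699996   28.06448492] 51.429017210113905
```

View pics/w4.png

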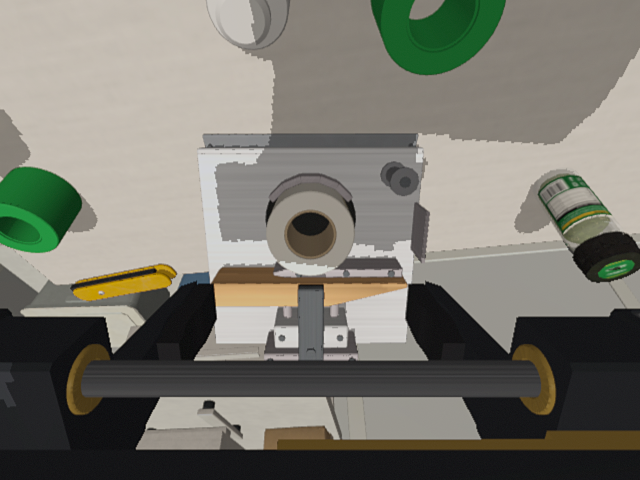

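The wrist view shows the roll (310,235) centred between the fingers and the arm toe (311,290) clear of its rim. Descending square to the deck.

{"fn": "move_arm", "kwargs": {
  "moves": [
    [0,0,0,0,0,0.03,0],
    [0,0,0,0,0,0.03,0],
    [0,0,0,0,0,0.03,0],
    [0,0,0,0,0,0.025,0],
    [0,0,0,0,0,0.018,0],
    [0,0,0,0,0,0.0135,0],
    [0,0,0,0,0,0,0],
    [0,0,0,0,0,0,255],
    [0,0,0,0,0,0,255],
    [0,0,0,0,0,0,255]
  ]
}}

```text
time_s: 15.9
tcp_pos: [0.553, 0.0196, 0.0567]
orientation: [0.186, 2.611, -0.048]
contact_force: [0.3, -1.5, -0.3]
opening: 0.0665
gripper_force: 0.4
```

{"fn": "move_arm", "kwargs": {
  "moves": [
    [0,0,0,0,0,0,255],
    [0,0,0,0,0,0,255],
    [0,0,0,0,0,0,255],
    [0,0,0,0,0,0,255],
    [0,0,0,0,0,-0.003,255],
    [0,0,0,0,0,-0.007,255],
    [0,0,0,0,0,-0.01,255],
    [0,0,0,0,0,-0.01,255],
    [0,0,0,0,0,-0.01,255],
    [0,0,0,0,0,-0.01,255]
  ]
}}

```text
time_s: 16.9
tcp_pos: [0.5275, 0.0232, 0.1]
orientation: [0.186, 2.612, -0.047]
contact_force: [-0.5, 0.7, -1.1]
opening: 0.0651
gripper_force: 30.0
```

```bash
python3 - <<'E'
from h import *
p,r,o=pose();print(todeck(p).round(1),o["contact_force"])
c=cam("wrist");Q=todeck(pts(c));z=Q[...,2]
k=(z>60)&(z<110)&(np.hypot(Q[...,0]+3,Q[...,1])<28)&(Q[...,0]<25);print(np.percentile(z[k],[10,50,90]) if k.any() else None)
t=np.array([.5181,.4176]);a=np.radians(1.5)
tx=np.array([np.cos(a),np.sin(a),0]);ty=np.array([-np.sin(a),np.cos(a),0])
goal=np.r_[t,0]-.042*tx
Rt=R.from_matrix(np.c_[-tx,ty,[0,0,-1]]);to(goal+[0,0,.2],Rt);print(goal)
E
```

```text
[-4.   0.5 60.1] [-0.52222129  0.66256636 -1.10101064]
[ 71.86670532 101.58484028 102.47312515]
turn [-2.43 30.01 -9.4 ] shift after [ 0.0409  0.3944 -0.0989] t 16.95 tcp [0.5274 0.0233 0.1011] q [-0.19  0.38  1.93  0.09  0.31 -1.7 ] F [-0.2  0.3 -0.2] open 0.065
[0.47611439 0.41650057 0.        ]
```

{"fn": "move_arm", "kwargs": {
  "moves": [
    [0,0,0,0,0,-0.025,255],
    [0,0,0,0,0,-0.04,255],
    [0,0,0,0,0,-0.04,255],
    [0,0,0,0,0,-0.025,255],
    [0,0,0,0,0,0,255],
    [-0.6,7.5,-2.35,0,0,0,255],
    [-0.6,7.5,-2.35,0,0,0,255],
    [-0.6,7.5,-2.35,0,0,0,255],
    [-0.6,7.5,-2.35,0,0,0,255],
    [0,0,0,0,0,0,255]
  ]
}}

```text
time_s: 17.95
tcp_pos: [0.4658, 0.0315, 0.2102]
orientation: [0.041, -3.137, -0.0]
contact_force: [0.3, -0.4, -1.0]
opening: 0.0652
gripper_force: 30.0
```

```bash
cat > tr.py <<'E'
from h import *
t=np.array([.5181,.4176]);a=np.radians(1.5)
tx=np.array([np.cos(a),np.sin(a),0]);ty=np.array([-np.sin(a),np.cos(a),0])
goal=np.r_[t,0]-.042*tx
Rt=R.from_matrix(np.c_[-tx,ty,[0,0,-1]]);to(goal+[0,0,.003+.0103],Rt)
E
python3 tr.py
```

```text
turn [ 0.02 -0.23 -0.02] shift after [-0.0204  0.3846  0.1969] t 17.95 tcp [0.4658 0.0315 0.2102] q [-0.19  0.26  1.56 -0.    1.32 -1.78] F [ 0.3 -0.4 -1. ] open 0.0652
```

{"fn": "move_arm", "kwargs": {
  "moves": [
    [0,0,0,-0.002,0.025,0,255],
    [0,0,0,-0.002,0.042,0,255],
    [0,0,0,-0.002,0.045,0,255],
    [0,0,0,-0.002,0.045,0,255],
    [0,0,0,-0.002,0.045,0,255],
    [0,0,0,-0.002,0.045,0,255],
    [0,0,0,-0.002,0.045,0,255],
    [0,0,0,-0.002,0.042,0,255],
    [0,0,0,-0.002,0.03,0,255],
    [0,0,0,-0.002,0.02,0,255]
  ]
}}

```text
time_s: 18.95
tcp_pos: [0.4733, 0.4186, 0.2102]
orientation: [0.042, -3.141, -0.002]
contact_force: [1.2, -1.0, -0.9]
opening: 0.0654
gripper_force: 30.0
```

```bash
python3 tr.py; python3 - <<'E'
from h import *
c=cam("wrist");save(c,"w5");P=pts(c)
X=P[(P[...,2]>.03)&(P[...,2]<.042)&(P[...,0]>.5)&(P[...,1]>.35)&(P[...,1]<.48)]
print("spare",cv2.minEnclosingCircle(X[:,:2].astype(np.float32)) if len(X) else None, np.percentile(X,[1,50,99],axis=0).round(4))
f=P[(abs(P[...,0]-.45)<.1)&(abs(P[...,1]-.4165)<.055)&(P[...,2]<.012)&(P[...,2]>-.01)];print("floor z",np.median(f[:,2]) if len(f) else None)
e=P[(abs(P[...,2]-.03)<.0025)&(P[...,1]>.33)&(P[...,1]<.5)&(P[...,0]<.63)&(P[...,0]>.41)];print("rim",np.percentile(e,[.5,99.5],axis=0))
E
```

```text
turn [ 0.07 -0.01  0.03] shift after [-0.0028 -0.0022  0.1969] t 18.95 tcp [0.4733 0.4186 0.2102] q [ 0.54  0.55  1.1   0.    1.5  -1.06] F [ 1.2 -1.  -0.9] open 0.0654
spare ((0.5462813377380371, 0.3948245644569397), 0.061341434717178345) [[0.5056 0.3509 0.03  ]
 [0.5891 0.4201 0.0362]
 [0.5936 0.4376 0.0377]]
floor z 0.000557965598497745
rim [[0.4205839  0.34855218 0.02753612]
 [0.54549628 0.48479865 0.03111614]]
```

View pics/w5.png

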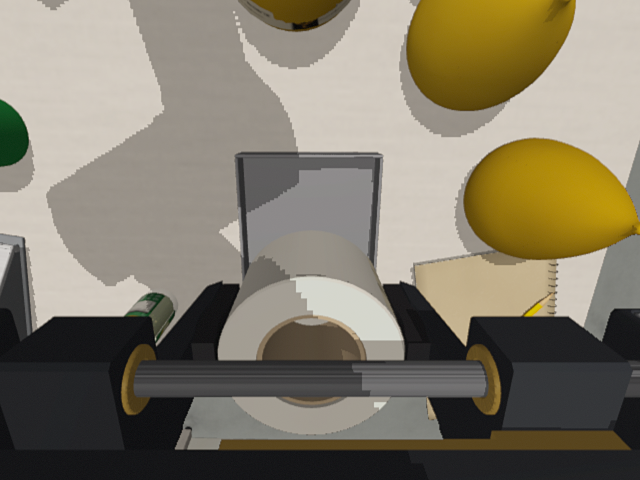

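The roll hangs level between the fingers, above the tray's free half (rim 235–382, 155). Lowering slowly.

{"fn": "move_arm", "kwargs": {
  "moves": [
    [0,0,0,-0.002,-0.002,0.03,255],
    [0,0,0,0,0,0.04,255],
    [0,0,0,0,0,0.04,255],
    [0,0,0,0,0,0.035,255],
    [0,0,0,0,0,0.025,255],
    [0,0,0,0,0,0.012,255],
    [0,0,0,0,0,0.006,255],
    [0,0,0,0,0,0.004,255],
    [0,0,0,0,0,0,255],
    [0,0,0,0,0,0,255]
  ]
}}

```text
time_s: 20.0
tcp_pos: [0.4762, 0.4147, 0.0207]
orientation: [-0.04, 3.141, 0.001]
contact_force: [0.1, -1.0, -1.4]
opening: 0.0651
gripper_force: 30.0
```

{"fn": "move_arm", "kwargs": {
  "moves": [
    [0,0,0,0,0,0.0005,255],
    [0,0,0,0,0,0.0005,255],
    [0,0,0,0,0,0.0005,255],
    [0,0,0,0,0,0.0005,255],
    [0,0,0,0,0,0.0005,255],
    [0,0,0,0,0,0.0005,255],
    [0,0,0,0,0,0,255],
    [0,0,0,0,0,0,255],
    [0,0,0,0,0,0,255],
    [0,0,0,0,0,0,255]
  ]
}}

```text
time_s: 21.0
tcp_pos: [0.4758, 0.4145, 0.0168]
orientation: [0.04, -3.14, 0.0]
contact_force: [0.3, -0.4, -1.5]
opening: 0.0651
gripper_force: 30.0
```

{"fn": "move_arm", "kwargs": {
  "moves": [
    [0,0,0,0,0,0.0005,255],
    [0,0,0,0,0,0.0005,255],
    [0,0,0,0,0,0.0005,255],
    [0,0,0,0,0,0.0005,255],
    [0,0,0,0,0,0.0005,255],
    [0,0,0,0,0,0.0005,255],
    [0,0,0,0,0,0,255],
    [0,0,0,0,0,0,255],
    [0,0,0,0,0,0,255],
    [0,0,0,0,0,0,255]
  ]
}}

```text
time_s: 22.0
tcp_pos: [0.4758, 0.4144, 0.0138]
orientation: [0.04, -3.14, 0.0]
contact_force: [-0.1, 0.2, -0.6]
opening: 0.0651
gripper_force: 30.0
```

{"fn": "move_arm", "kwargs": {
  "moves": [
    [0,0,0,0,0,0.0003,255],
    [0,0,0,0,0,0.0003,255],
    [0,0,0,0,0,0.0003,255],
    [0,0,0,0,0,0.0003,255],
    [0,0,0,0,0,0,255],
    [0,0,0,0,0,0,255],
    [0,0,0,0,0,0,255],
    [0,0,0,0,0,0,255],
    [0,0,0,0,0,0,255],
    [0,0,0,0,0,0,255]
  ]
}}

```text
time_s: 23.0
tcp_pos: [0.4758, 0.4144, 0.0132]
orientation: [0.04, -3.141, 0.0]
contact_force: [-2.0, -2.0, 6.3]
opening: 0.065
gripper_force: 30.0
```

{"fn": "move_arm", "kwargs": {
  "moves": [
    [0,0,0,0,0,0,40],
    [0,0,0,0,0,0,35],
    [0,0,0,0,0,0,35],
    [0,0,0,0,0,0,35],
    [0,0,0,0,0,0,35],
    [0,0,0,0,0,-0.01,35],
    [0,0,0,0,0,-0.03,35],
    [0,0,0,0,0,-0.05,35],
    [0,0,0,0,0,-0.05,35],
    [0,0,0,0,0,-0.05,35]
  ]
}}

```text
time_s: 24.0
tcp_pos: [0.4756, 0.4143, 0.2055]
orientation: [0.04, -3.141, -0.0]
contact_force: [0.7, 0.3, -0.1]
opening: 0.076
gripper_force: 0.0
```

```bash
python3 chk.py; python3 - <<'E'
from h import *
c=cam("scene");save(c,"s6");P=pts(c)
k=(P[...,2]>.045)&(P[...,2]<.062)&(abs(P[...,0]-.476)<.045)&(abs(P[...,1]-.415)<.045);X=P[k];print("roll top",np.percentile(X,[2,50,98],axis=0).round(4))
E
```

```text
24.0 [-44.1 380.2 205. ] F deck [ 0.5  0.3 -0.4] open 0.0760031634610527
scene toe x 35.1
  wedge y -46.4 80.5 x side [(-40, np.float64(43.0)), (20, np.float64(44.2)), (40, np.float64(43.0)), (60, np.float64(43.2))]
top toe x 37.4
  wedge y -82.8 78.5 x side [(-70, np.float64(47.7)), (-55, np.float64(48.0)), (-40, np.float64(46.4)), (20, np.float64(46.3)), (40, np.float64(45.7)), (60, np.float64(46.4))]
roll top [[0.4441 0.385  0.0461]
 [0.4726 0.4165 0.0546]
 [0.5054 0.4465 0.058 ]]
```

View pics/s6.png

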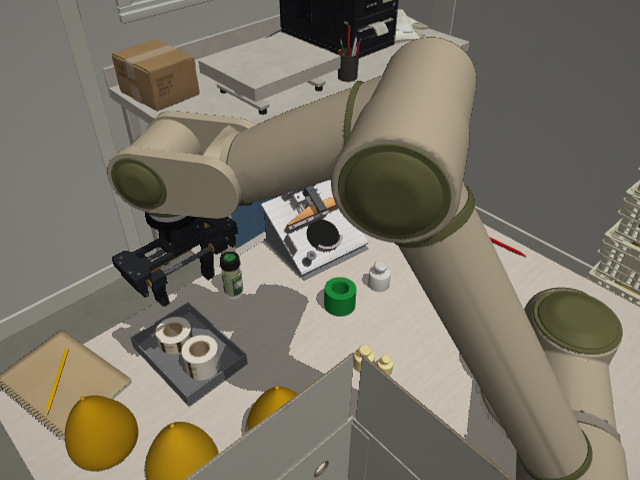

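The roll lies flat in the tray at (199,355) beside the spare (173,333). Its top is at z 0.055, as it should be. The wedge still holds the keeper open, with the toe at about x 36, and the jar, weight and stamp were not touched.

```bash
python3 -c "
from rig import robot
print(robot.job_done())"
```

```text
the job is handed in; nothing more can be done
None
```

The job is done and handed in at about 24 s: the wedge is holding the keeper open, and the label roll lies flat in the tray beside the other roll.

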